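# Weigh two probe tins against each other and kit the fuller one

## Robot

A 7-joint arm with a two-finger parallel gripper is mounted at the origin on a cart in front of the work surface, level with it; the furniture and walls round the work are solid. World frame = base frame: x ahead of the robot, y to its left, z up, the work surface at z = 0. Lengths are in m, angles in rad, forces in N, time in s.
With the tool pointing down it reaches from about 0.4 to 0.875 m from the base axis. Payload 19.3 kg.
Tool frame: the origin (TCP) lies midway between the tips of the shut fingers; the grasp point (between the pads) lies 19 mm behind it; z points along the fingers, y is the line along which they close (so a half turn about z gives the same grasp; the last joint's range is limited). The gripper opens to 85 mm and grips with 20 to 120 N. Pads are 22 mm wide; open, the fingers measure 114 mm over their backs; the gripper's body (76 mm by 85 mm) begins 54 mm behind the grasp point. The pads swing forward as they close: fully open they stand 13 mm farther back than shut.
Start: joints at [1.191, 0.521, -0.036, 1.599, 0.021, 1.021, -0.113], TCP at [0.191, -0.595, 0.231] pointing down, gripper open.
Joint ranges: [-2.91, 2.91], [-0.3, 2.13], [-1.5, 1.42], [0.17, 2.43], [-1.26, 4.41], [0.16, 1.93], [-2.52, 2.52]. Speed limits (rad/s): [1.89, 1.89, 2.39, 2.39, 3.01, 3.01, 3.01].

## Interface

Orientations are given as [roll, pitch, yaw] about the fixed x, y, z axes, in that order (R = Rz(yaw) Ry(pitch) Rx(roll)).
In Python, from workcell import telemetry, grab_frame, calibration, bot, outline_of, landmark_of gives the robot as it stands. The module is installed in compiled form; this text tells all that it offers.
- The arm moves only by the shell command python3 -m inch 'ROWS' [FORCE]. ROWS is JSON, a list of rows, each a list of 7 numbers: the shift along the tool's x, y, z in m, then the turn, a rotation vector about the tool's x, y, z in rad, then the closure, from 0 (fully open) to 1 (shut). A call has 1 to 5 rows; each row shifts and turns the commanded pose from where the row before left it, along the tool's axes as they then stand; what a row does not reach is not made up. A row lasts 1/10 s, in which the tool goes at most 50 mm and 8.59 degrees, less where a joint would pass 70% of its speed; a pose out of reach is approached as far as the arm can. A call is refused whole if a number of a shift passes 0.05 or a number of a turn 0.15, either way. A call with a gripper value outside its range is refused whole. The fingers move at their own pace and stop on an object; FORCE is the grip in N (left out, the last holds). Time passes only in rows, so rows that do not move let the fingers close. It gives the time, the measured TCP pose, the force, the opening and the grip force at its end, in the units of the state.
- telemetry.observe(): the state, without advancing time (a new reading comes with each control period).
- grab_frame(name): name is "side" or "top"; returns the picture (480x640x3 uint8, red, green, blue); there is no depth.
- calibration(name): a dict with "fovy" (degrees; the focal length in pixels is half the picture's height over the tangent of half this angle, whatever the lens; pixels are square), "cx", "cy" (the principal point, pixels), "pose" (4x4, takes a point from camera to world coordinates). Camera axes: x right, y down, z forward; pixel columns grow to the right and rows downward; lengths in m; the calibration is good to about 2 mm. A picture is of the moment at which its call begins. calibration takes no time and is no camera call.
- bot.job_done(): hands the job in; it is judged then, once.
Trained networks look in the newest picture that a camera, given by its name, has taken for a name from the list of things; names that differ only in an ending like _2 or _b are one class to them, and where a whole thing is asked for, a point or a joint stands for the part that bears it (a point fixed in the world has none). Each returns a list of dicts, best first, with "score" (0 to 1); they miss things now and then, are a little off and sometimes report something else, mostly with a low value. They report only what shows in the picture. A call takes as long as a camera call. They do not tell look-alikes from the thing itself.
- outline_of(label, camera): "region" (480x640 bool, what is visible of it) and "rect" ([left, top, right, bottom] in pixels, round what is visible of it).
- landmark_of(label, camera): "xy" ([column, row] in pixels: a listed point, or the origin of a listed thing).
The state is a dict: "clock": time; "qpos": joint angles; "qd": joint speeds; "joint_efforts": joint torques, N m; "position": TCP position; "tool_rot": TCP orientation; "force": force on the tool from outside, world axes, zero at the start; "moment": the same for the moment, N m; "grip_width": finger opening in m; "finger_force": force on a finger pad.
Only numpy, scipy, OpenCV 4.12 (cv2) and the standard library are available. Lean on these libraries where they do the work, as an engineer would, in place of code of your own. Each camera call takes 0.05 s, during which the arm holds its last target. There are 200 camera calls.

## Task

Two part-used tins of test probes are due for the changeover kit, and only one can go. Set them gently, one on each pan of the balance, let go and let the beam settle; then stand the heavier (fuller) tin gently, flat, in the tray compartment with the pink foam and leave the lighter one on its pan to be topped up (if the beam stays level, either may go). Do not tip the tins, thump the balance or disturb the other things.

Things in the scene. Friction and masses are not known exactly. Their poses are not given: they have to be found in the camera images.
- tin_1: probe tin: round closed white tin of test probes with a red and white label on its lid, 60 mm in diameter and 22 mm high, upright; the two tins look alike, but what is inside differs (mass with contents 90 to 290 g, either may be the heavier, by anything from next to nothing to double). Origin: centre of the underside, z up
- tin_2: probe tin: round closed white tin of test probes with a red and white label on its lid, 60 mm in diameter and 22 mm high, upright; the two tins look alike, but what is inside differs (mass with contents 90 to 290 g, either may be the heavier, by anything from next to nothing to double). Origin: centre of the underside, z up
- balance: equal-arm top-pan balance with a light grey housing 84 mm deep and 258 mm long, fixed to the bench; red pointer in front of a white scale plate in the middle, the highest point, 102 mm above the bench. Origin: centre of its underside; its beam runs along y, the two pan centres at y = +105 mm and y = -105 mm, x = 0; the robot's side is -x; z up
- pan_left_top (a point): flat, rimless round steel pan, 90 mm in diameter, of the balance; this point is the centre of its top face, 78 mm above the bench when the beam is level and 65 to 91 mm over its travel. The pan stays horizontal as it rises and sinks. The left (balance +y) pan as seen by the robot when the balance stands square to it
- pan_right_top (a point): flat, rimless round steel pan, 90 mm in diameter, of the balance; this point is the centre of its top face, 78 mm above the bench when the beam is level and 65 to 91 mm over its travel. The pan stays horizontal as it rises and sinks. The right (balance -y) pan as seen by the robot when the balance stands square to it
- beam (a joint): tilt of the balance beam in rad: 0 level, positive when the left pan is up and the right pan down (right load heavier), stops at -0.12 and +0.12 (pan 12.6 mm below or above level). It floats level when empty; a weak return spring (0.25 N m/rad) and a damper settle it within about 3 s. A difference of 10 g tilts it by about 0.04, one of 30 g or more tips it to the stop; a single tin holds its pan on the lower stop
- tray: grey tray with three compartments in a row along its x, 244 x 128 mm, 22 mm high, walls, dividers and floor 4 mm thick, with a small lug at each end, fixed to the bench. Each compartment is 76 mm (along tray x) by 120 mm (along tray y) inside, their centres at x = -80, 0 and +80 mm. Origin: centre of its underside, z up. The tape, the key and the foam pad lie in one compartment each, in an order that changes
- foam_pad: pink foam pad, 68 mm (along tray x) by 110 mm (along tray y), 4 mm thick, fixed in the middle of the one compartment that is to take the tin. Origin: centre of its underside, on the tray floor 4 mm above the bench; x and y along the tray's, its top 4 mm above the origin
- amber_tape: roll of amber tape, 72 mm in diameter, 19 mm high, lying in another tray compartment; leave alone. Origin: centre of the underside
- usb_key: black plug-in key, 18 x 54 x 9 mm, lying in the remaining tray compartment; leave alone. Origin: centre of the underside
- stamp: rubber stamp with a wooden grip, 27 x 46 x 65 mm, standing near the front edge of the bench; leave alone. Origin: centre of the underside
- tweezers: steel tweezers, 132 mm long, lying near the front edge of the bench; leave alone. Origin: centre of the underside
Not all that is in view belongs to the job. Leave any green or turquoise look-alike of the tin_2 alone.

How it is judged:
By the outcome, as a careful person would: the job done as asked, in the order asked, and still so for the second after the job is handed in, with the robot touching nothing.
It also fails if it takes over 72 s, if anything falls off the work surface, if the arm or the gripper's body presses on something with over 40 N, if the wrist force passes 120 N, or if a joint passes its speed limit or range.

## Working session

There is one attempt and no reset: what is moved stays moved. The work goes in short steps, Python scripts to look and compute and a shell command to move; the robot and the scene stay as the last step left them, time stands still between calls to the robot, and variables do not carry over. Pictures are saved under pics/ and viewed, at most 10 in all, crops included, and the job is handed in when it is done.

```bash
mkdir -p pics; python3 - <<'E'
from workcell import telemetry, grab_frame, calibration
import cv2, numpy as np
for n in ("top","side"):
    im=grab_frame(n); cv2.imwrite(f"pics/{n}0.png",im[:,:,::-1])
    c=calibration(n); print(n,c["fovy"],c["cx"],c["cy"],np.round(c["pose"],3).tolist())
s=telemetry.observe(); print({k:np.round(v,3).tolist() for k,v in s.items()})
E
```

```text
top 57.40109696520503 322.6142045121174 242.0483036900305 [[-0.018, -0.995, 0.093, 0.36], [-1.0, 0.018, 0.005, -0.091], [-0.007, -0.093, -0.996, 1.144], [0.0, 0.0, 0.0, 1.0]]
side 53.103871726052404 316.31810991351216 235.96115747422397 [[-0.941, -0.17, 0.293, 0.105], [-0.339, 0.454, -0.824, 0.907], [0.007, -0.874, -0.485, 0.641], [0.0, 0.0, 0.0, 1.0]]
{'clock': 0.1, 'qpos': [1.191, 0.522, -0.036, 1.6, 0.021, 1.021, -0.113], 'qd': [-0.001, -0.002, -0.001, -0.003, 0.001, 0.001, 0.001], 'joint_efforts': [0.005, -92.849, 1.984, -37.053, 0.018, 0.005, 0.0], 'position': [0.19, -0.595, 0.231], 'tool_rot': [-3.141, 0.0, 0.31], 'force': [-0.229, 0.056, 0.603], 'moment': [0.014, -0.015, 0.021], 'finger_force': 0.0, 'grip_width': 0.085}
```

View pics/top0.png

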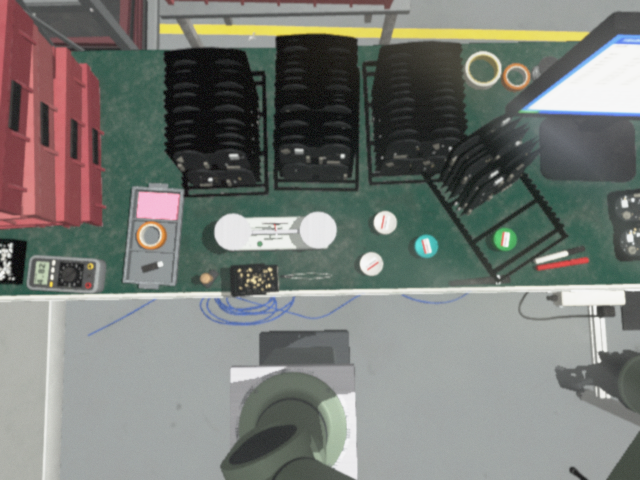

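View pics/side0.png

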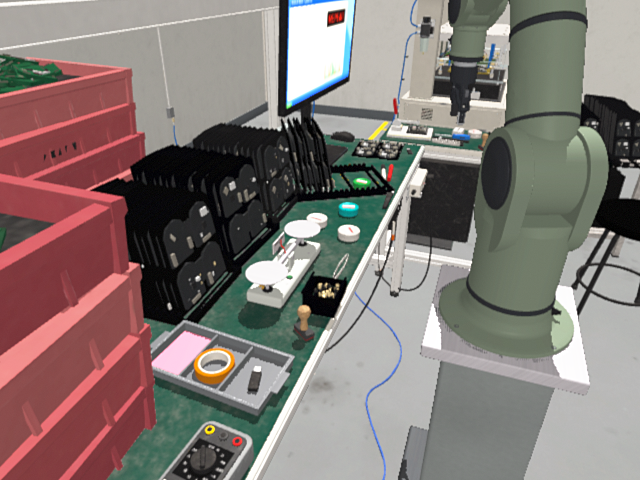

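The top view shows white tins at (385,223) and (371,264), which fit the description. The look-alikes are turquoise at (427,246) and green at (505,239). The balance pans are at (234,231) and (318,230), and the foam is at (158,206) in the far tray compartment.

```bash
cat > h.py <<'E'
from workcell import telemetry, grab_frame, calibration, outline_of, landmark_of
import cv2, numpy as np
def ray(n,uv):
    c=calibration(n); f=240/np.tan(np.radians(c["fovy"]/2)); P=np.array(c["pose"])
    d=P[:3,:3]@np.array([(uv[0]-c["cx"])/f,(uv[1]-c["cy"])/f,1]); return P[:3,3],d
def at(n,uv,z):
    o,d=ray(n,uv); return (o+d*(z-o[2])/d[2]).round(4)
def proj(n,p):
    c=calibration(n); f=240/np.tan(np.radians(c["fovy"]/2)); P=np.array(c["pose"])
    q=P[:3,:3].T@(np.array(p)-P[:3,3]); return np.array([c["cx"]+f*q[0]/q[2],c["cy"]+f*q[1]/q[2]])
def st():
    s=telemetry.observe(); print({k:np.round(s[k],4).tolist() for k in("clock","position","tool_rot","force","grip_width")}); return s
E
python3 - <<'E'
from h import *
ims={n:grab_frame(n) for n in("top","side")}
Z={"tin_1":0.0,"pan_left_top":.078,"pan_right_top":.078,"tray":0,"foam_pad":.004,"balance":0,"stamp":0}
for n in ims:
    for l,z in Z.items():
        for r in landmark_of(l,n)[:5]:
            print(n,l,round(r["score"],2),np.round(r["xy"],1),at(n,r["xy"],z))
for n in ims:
  for l,z in (("tin_1",.02),("foam_pad",.008),("pan_left_top",.078),("tray",.02)):
    for r in outline_of(l,n)[:4]:
        m=cv2.moments(r["region"].astype(np.uint8),True); u=(m["m10"]/m["m00"],m["m01"]/m["m00"])
        print("O",n,l,round(r["score"],2),np.round(u,1),at(n,u,z))
        if l in("foam_pad","tray") and n=="top":
            ys,xs=np.nonzero(r["region"]); pts=np.array([at(n,(x,y),z)[:2] for x,y in zip(xs,ys)],np.float32); print(cv2.minAreaRect(pts))
c=ims["top"][190:290,340:450]; cv2.imwrite("pics/crop.png",cv2.resize(c,None,fx=5,fy=5,interpolation=2)[:,:,::-1])
E
```

```text
top tin_1 0.92 [384.5 222.7] [ 0.515 -0.248  0.   ]
top tin_1 0.88 [424.5 244.7] [ 0.455  -0.3507  0.    ]
top tin_1 0.78 [368.7 266.9] [ 0.3997 -0.2033  0.    ]
top tin_1 0.68 [504.  242.5] [ 0.457  -0.5582  0.    ]
top tin_1 0.41 [158.8 203.3] [0.5779 0.3477 0.    ]
top pan_left_top 0.76 [232.1 230.1] [0.493  0.1365 0.078 ]
top pan_right_top 0.65 [152.3 235. ] [0.4845 0.3324 0.078 ]
top pan_right_top 0.58 [316.2 228.9] [ 0.4922 -0.0697  0.078 ]
top tray 0.63 [153.5 239.9] [0.4807 0.36   0.    ]
top foam_pad 0.65 [160.3 206.5] [0.5685 0.3421 0.004 ]
top balance 0.91 [280.2 234.3] [0.4893 0.0266 0.    ]
top balance 0.47 [161.  202.3] [0.5805 0.3419 0.    ]
top stamp 0.66 [212.1 280.7] [0.3711 0.2051 0.    ]
side tin_1 0.63 [347.2 213.3] [ 0.4522 -0.3453  0.    ]
side tin_1 0.63 [362.6 186.9] [ 0.4609 -0.5564  0.    ]
side tin_1 0.59 [348.3 234. ] [ 0.4123 -0.2222  0.    ]
side tin_1 0.45 [316.9 223.3] [ 0.5155 -0.2521  0.    ]
side pan_left_top 0.59 [264.1 272.3] [0.4944 0.1402 0.078 ]
side pan_right_top 0.92 [301.7 229.7] [ 0.4891 -0.0655  0.078 ]
side tray 0.59 [217.3 368.8] [0.491
[... 639 characters left out ...]
7049408, 0.3468533456325531), (0.10967518389225006, 0.06785416603088379), 85.5328598022461)
O top foam_pad 0.55 [208.1 278.3] [0.3773 0.2133 0.008 ]
((0.37947502732276917, 0.21242497861385345), (0.03705241158604622, 0.04334565997123718), 45.0)
O top pan_left_top 0.81 [232.3 231.8] [0.4889 0.1359 0.078 ]
O top tray 0.68 [152.6 244.2] [0.4673 0.3543 0.02  ]Traceback (most recent call last):
  File "<stdin>", line 14, in <module>
  File "h.py", line 7, in at
    o,d=ray(n,uv); return (o+d*(z-o[2])/d[2]).round(4)
        ~~~^^^^^^
  File "h.py", line 4, in ray
    c=calibration(n); f=240/np.tan(np.radians(c["fovy"]/2)); P=np.array(c["pose"])
ValueError: time passes only in moves, steps and waits
```

```bash
sed -i 's/^def ray/from functools import lru_cache\n_cal=calibration\ncalibration=lru_cache(None)(lambda n:_cal(n))\ndef ray/' h.py
python3 - <<'E'
from h import *
im=grab_frame("top"); st()
hsv=cv2.cvtColor(im,cv2.COLOR_RGB2HSV)
w=((hsv[...,2]>150)&(hsv[...,1]<70)).astype(np.uint8)
n,_,S,C=cv2.connectedComponentsWithStats(cv2.morphologyEx(w,cv2.MORPH_CLOSE,np.ones((5,5))))
for s,c in zip(S,C):
    if 200<s[4]<3000 and 340<c[0]<450 and 190<c[1]<290:
        u=(s[0]+s[2]/2-.5,s[1]+s[3]/2-.5); print(s,c.round(1),at("top",u,.018),at("top",c,.018))
c=im[190:290,340:450]; cv2.imwrite("pics/crop.png",cv2.resize(c,None,fx=5,fy=5,interpolation=2)[:,:,::-1])
E
```

```text
{'clock': 1.15, 'position': [0.1905, -0.5953, 0.2313], 'tool_rot': [-3.1416, -0.0, 0.3097], 'force': [0.372, -0.0369, 0.7346], 'grip_width': 0.0855}
[374 211  23  24 434] [384.9 222.1] [ 0.513  -0.2468  0.018 ] [ 0.5141 -0.2467  0.018 ]
[360 252  24  24 451] [371.1 263.5] [ 0.4076 -0.209   0.018 ] [ 0.4076 -0.208   0.018 ]
```

View pics/crop.png

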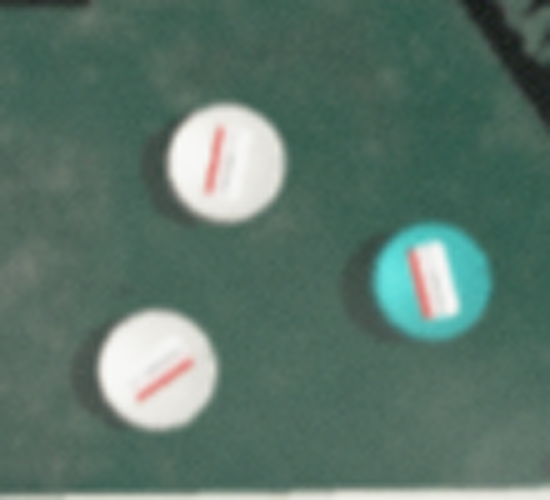

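Two white tins with red and white labels are at (385,222) and (371,264), and they are the ones meant. The one at (427,246) is turquoise, so I leave it alone. First I go to tin A at (0.513,-0.246).

```bash
python3 -m inch '[[0,0,0,0,0,0.103,0],[0,0,0,0,0,0.103,0],[0,0,0,0,0,0.1037,0],[0.046,-0.05,0,0,0,0,0],[0.046,-0.05,0,0,0,0,0]]'; python3 -m inch '[[0.046,-0.05,0,0,0,0,0],[0.046,-0.05,0,0,0,0,0],[0.046,-0.05,0,0,0,0,0],[0.046,-0.05,0.02,0,0,0,0],[0.046,-0.05,0.03,0,0,0,0]]'
```

```text
clock: 1.65
position: [0.2582, -0.5211, 0.231]
tool_rot: [3.142, 0.0, -0.003]
force: [2.3, -0.6, 0.9]
grip_width: 0.0856
finger_force: 0.0
clock: 2.15
position: [0.425, -0.3409, 0.1976]
tool_rot: [3.14, -0.002, 0.0]
force: [1.2, -1.0, -0.2]
grip_width: 0.0854
finger_force: 0.0
```

```bash
python3 -m inch '[[0.04,-0.045,0.02,0,0,0,0],[0.02,-0.025,0.03,0,0,0,0],[0,0,0,0,0,0,0]]'
```

```text
clock: 2.45
position: [0.4764, -0.2766, 0.1481]
tool_rot: [-3.138, 0.003, 0.007]
force: [-1.4, -1.0, 0.1]
grip_width: 0.0856
finger_force: 0.0
```

```bash
python3 -m inch '[[0.018,-0.015,0,0,0,0,0],[0.018,-0.015,0,0,0,0,0],[0,0,0,0,0,0,0],[0,0,0,0,0,0,0]]'; python3 - <<'E'
from h import *
s=st(); p=s["position"]; print(proj("top",p),proj("side",p))
for n in("top","side"):
    im=grab_frame(n); 
    if n=="side":
        cv2.imwrite("pics/s1.png",cv2.resize(im[170:300,230:430],None,fx=4,fy=4,interpolation=2)[:,:,::-1])
E
```

```text
clock: 2.85
position: [0.5106, -0.252, 0.1513]
tool_rot: [3.141, 0.0, 0.0]
force: [-1.0, -0.2, -1.0]
grip_width: 0.0853
finger_force: 0.0
{'clock': 2.85, 'position': [0.5106, -0.252, 0.1513], 'tool_rot': [3.1414, 0.0001, 0.0004], 'force': [-0.9969, -0.245, -1.0078], 'grip_width': 0.0853}
[395.16446465 215.47306694] [318.99151822 174.43852278]
```

View pics/s1.png

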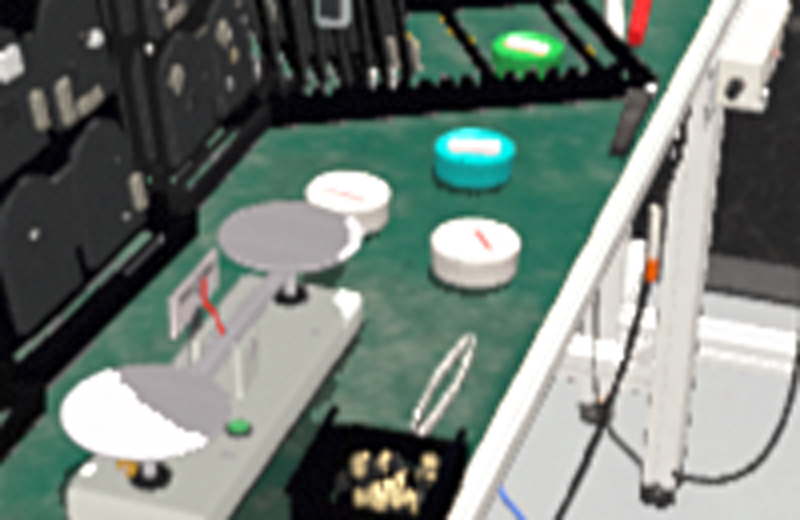

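The crop shows the two white tins, turquoise behind them, and the level balance. The pans are clear of the tins. Now I descend on tin A.

```bash
python3 -m inch '[[0.0025,-0.004,0.045,0,0,0,0],[0,0,0.045,0,0,0,0],[0,0,0.03,0,0,0,0],[0,0,0.02,0,0,0,0],[0,0,0.01,0,0,0,0]]' 30; python3 -m inch '[[0,0,0,0,0,0,0],[0,0,0,0,0,0,0.3],[0,0,0,0,0,0,0.5],[0,0,0,0,0,0,0.5],[0,0,0,0,0,0,0.5]]'
```

```text
clock: 3.45
position: [0.5119, -0.2483, -0.0004]
tool_rot: [-3.141, 0.002, -0.001]
force: [-0.5, 0.3, -0.3]
grip_width: 0.0856
finger_force: 0.0
clock: 3.95
position: [0.5138, -0.2483, 0.0028]
tool_rot: [3.141, -0.002, -0.0]
force: [-2.6, 1.3, 10.0]
grip_width: 0.0586
finger_force: 30.1
```

```bash
python3 -m inch '[[0,0,0,0,0,0,0.1],[0,0,-0.003,0,0,0,0.1],[0,0,-0.003,0,0,0,0.2],[0,0,0,0,0,0,0.5],[0,0,0,0,0,0,0.5]]'; python3 -m inch '[[0,0,0,0,0,0,0.5],[0,0,0,0,0,0,0.5]]'
```

```text
clock: 4.45
position: [0.5136, -0.248, 0.0081]
tool_rot: [3.141, -0.001, 0.0]
force: [-3.1, 0.6, 16.8]
grip_width: 0.0584
finger_force: 28.4
clock: 4.65
position: [0.5136, -0.2481, 0.0082]
tool_rot: [3.141, -0.001, -0.0]
force: [-3.2, 0.6, 16.8]
grip_width: 0.0582
finger_force: 28.4
```

```bash
python3 -m inch '[[0,0,-0.004,0,0,0,0.5],[0,0,-0.008,0,0,0,0.5],[0,0,-0.02,0,0,0,0.5],[0,0,-0.03,0,0,0,0.5],[0,0,0,0,0,0,0.5]]'; python3 - <<'E'
from h import *
s=st(); p=s["position"]; u=proj("side",p); print(u); im=grab_frame("side"); x,y=int(u[0]),int(u[1])
cv2.imwrite("pics/s2.png",cv2.resize(im[y-60:y+60,x-70:x+70],None,fx=5,fy=5,interpolation=2)[:,:,::-1])
E
```

```text
clock: 5.15
position: [0.5148, -0.2486, 0.0728]
tool_rot: [3.14, -0.004, -0.0]
force: [0.5, 0.2, -1.6]
grip_width: 0.0579
finger_force: 32.8
{'clock': 5.15, 'position': [0.5148, -0.2486, 0.0728], 'tool_rot': [3.1398, -0.0044, -0.0003], 'force': [0.4962, 0.1696, -1.5935], 'grip_width': 0.0579}
[316.90330142 200.87723453]
```

View pics/s2.png

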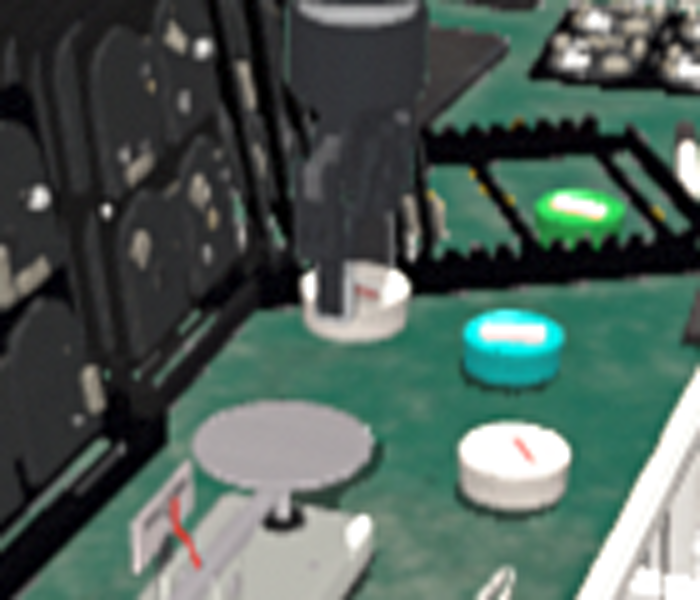

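The side crop shows tin A level in the fingers at (357,300), tips about mid-height, and everything else is untouched. Now I carry it to the left pan.

```bash
python3 -m inch '[[0,0,-0.03,0,0,0,0.5],[0,-0.02,-0.04,0,0,0,0.5],[-0.005,-0.04,-0.03,0,0,0,0.5],[-0.005,-0.045,0,0,0,0,0.5],[-0.005,-0.045,0,0,0,0,0.5]]';python3 -m inch '[[-0.005,-0.045,0,0,0,0,0.5],[-0.005,-0.045,0,0,0,0,0.5],[0,-0.045,0,0,0,0,0.5],[0,-0.045,0,0,0,0,0.5],[0,-0.03,0,0,0,0,0.5]]'; python3 -m inch '[[0,-0.015,0,0,0,0,0.5],[0,0,0,0,0,0,0.5],[0,0,0,0,0,0,0.5]]'
```

```text
clock: 5.7
position: [0.4979, -0.0967, 0.1694]
tool_rot: [3.142, -0.001, -0.001]
force: [1.0, 1.4, -2.1]
grip_width: 0.058
finger_force: 33.4
clock: 6.2
position: [0.4875, 0.1152, 0.1686]
tool_rot: [-3.141, 0.001, 0.003]
force: [1.3, -0.6, -1.5]
grip_width: 0.0581
finger_force: 33.3
clock: 6.5
position: [0.488, 0.1259, 0.1686]
tool_rot: [3.141, 0.001, -0.0]
force: [0.0, -1.4, -1.7]
grip_width: 0.0582
finger_force: 33.3
```

```bash
python3 -m inch '[[0.003,-0.012,0.03,0,0,0,0.5],[0,0,0.03,0,0,0,0.5],[0,0,0.012,0,0,0,0.5],[0,0,0.005,0,0,0,0.5],[0,0,0,0,0,0,0.5]]';python3 -m inch '[[0,0,0.002,0,0,0,0.5],[0,0,0.002,0,0,0,0.5],[0,0,0.002,0,0,0,0.5],[0,0,0.002,0,0,0,0.5],[0,0,0,0,0,0,0.5]]'
```

```text
clock: 7.0
position: [0.4914, 0.1381, 0.0922]
tool_rot: [3.141, 0.0, -0.001]
force: [-0.3, -0.5, -1.3]
grip_width: 0.058
finger_force: 33.3
clock: 7.5
position: [0.4912, 0.139, 0.084]
tool_rot: [3.142, 0.0, 0.0]
force: [0.6, 0.1, -0.8]
grip_width: 0.058
finger_force: 33.4
```

```bash
python3 -m inch '[[0,0,0.002,0,0,0,0.5],[0,0,0.002,0,0,0,0.5],[0,0,0.001,0,0,0,0.5],[0,0,0.001,0,0,0,0.5],[0,0,0,0,0,0,0.5]]';python3 -m inch '[[0,0,0.001,0,0,0,0.5],[0,0,0.001,0,0,0,0.5],[0,0,0.001,0,0,0,0.5],[0,0,0,0,0,0,0.5],[0,0,0,0,0,0,0.5]]'
```

```text
clock: 8.0
position: [0.4911, 0.139, 0.0779]
tool_rot: [3.142, 0.0, 0.0]
force: [-0.1, -0.4, -0.2]
grip_width: 0.0582
finger_force: 33.4
clock: 8.5
position: [0.4912, 0.139, 0.0751]
tool_rot: [-3.142, 0.0, 0.0]
force: [0.3, 0.5, -1.7]
grip_width: 0.0578
finger_force: 33.4
```

```bash
python3 - <<'E'
from h import *
im=grab_frame("side")
cv2.imwrite("pics/s3.png",cv2.resize(im[190:320,225:365],None,fx=4,fy=4,interpolation=2)[:,:,::-1])
E
```

```text
(no output)
```

View pics/s3.png

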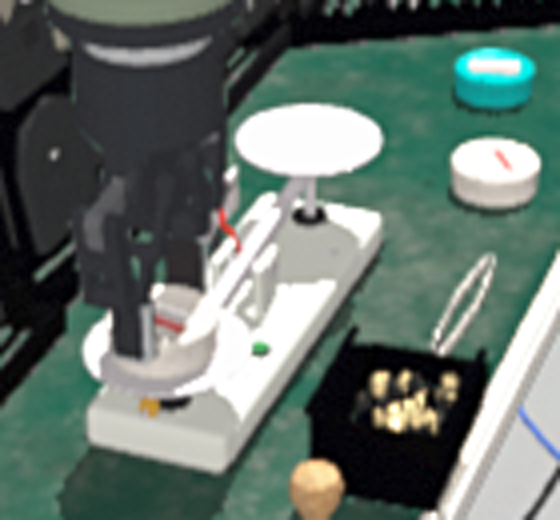

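The tin sits on the left pan near (180,330), with that pan pressed down and the right pan up. I lower to the stop and let go.

```bash
python3 -m inch '[[0,0,0.001,0,0,0,0.5],[0,0,0.001,0,0,0,0.5],[0,0,0,0,0,0,0.25],[0,0,0,0,0,0,0.1],[0,0,0,0,0,0,0.0]]';python3 -m inch '[[0,0,0,0,0,0,0],[0,0,-0.01,0,0,0,0],[0,0,-0.02,0,0,0,0],[0,0,-0.04,0,0,0,0],[0,0,-0.05,0,0,0,0]]'
```

```text
clock: 9.05
position: [0.4913, 0.139, 0.0731]
tool_rot: [-3.142, -0.0, 0.0]
force: [-0.0, -0.7, 0.3]
grip_width: 0.0852
finger_force: 0.0
clock: 9.55
position: [0.4902, 0.1387, 0.1941]
tool_rot: [3.141, 0.002, 0.0]
force: [0.3, -0.0, -0.2]
grip_width: 0.0853
finger_force: 0.0
```

```bash
python3 -m inch '[[0,0.03,0,0,0,0,0],[-0.01,0.045,0,0,0,0,0],[-0.01,0.045,0,0,0,0,0],[-0.01,0.045,0,0,0,0,0],[-0.01,0.045,0,0,0,0,0]]';python3 -m inch '[[-0.01,0.045,0,0,0,0,0],[-0.01,0.045,0,0,0,0,0],[-0.01,0.035,0,0,0,0,0],[-0.01,0.015,0,0,0,0,0],[0,0,0,0,0,0,0]]'; python3 -m inch '[[0,0,0,0,0,0,0],[0,0,0,0,0,0,0]]'
```

```text
clock: 10.05
position: [0.4506, -0.0726, 0.1939]
tool_rot: [-3.142, -0.001, 0.0]
force: [0.9, -0.6, -0.0]
grip_width: 0.0852
finger_force: 0.0
clock: 10.55
position: [0.4098, -0.2133, 0.1937]
tool_rot: [3.141, 0.0, -0.004]
force: [0.5, 0.5, -0.1]
grip_width: 0.0858
finger_force: 0.0
clock: 10.75
position: [0.4118, -0.2102, 0.1934]
tool_rot: [-3.141, -0.001, 0.001]
force: [-0.2, -0.2, 0.3]
grip_width: 0.0854
finger_force: 0.0
```

```bash
python3 -m inch '[[-0.002,0.001,0.045,0,0,0,0],[0,0,0.045,0,0,0,0],[0,0,0.045,0,0,0,0],[0,0,0.035,0,0,0,0],[0,0,0.015,0,0,0,0]]' 30; python3 -m inch '[[0,0,0,0,0,0,0],[0,0,0,0,0,0,0.3],[0,0,0,0,0,0,0.5],[0,0,0,0,0,0,0.5],[0,0,0,0,0,0,0.5]]'; python3 -m inch '[[0,0,0,0,0,0,0.5],[0,0,-0.004,0,0,0,0.5],[0,0,-0.008,0,0,0,0.5],[0,0,-0.02,0,0,0,0.5],[0,0,-0.03,0,0,0,0.5]]'
```

```text
clock: 11.25
position: [0.4086, -0.2104, 0.0053]
tool_rot: [-3.14, 0.003, 0.002]
force: [-0.1, -0.5, 0.8]
grip_width: 0.0856
finger_force: 0.0
clock: 11.75
position: [0.4101, -0.2119, 0.0095]
tool_rot: [3.141, -0.002, 0.0]
force: [-1.9, 3.9, 9.2]
grip_width: 0.0581
finger_force: 30.0
clock: 12.25
position: [0.4087, -0.2118, 0.0708]
tool_rot: [-3.141, 0.001, 0.0]
force: [1.3, -0.3, -2.0]
grip_width: 0.0579
finger_force: 32.8
```

```bash
python3 -m inch '[[0,0,-0.035,0,0,0,0.5],[0.015,-0.025,-0.025,0,0,0,0.5],[0.025,-0.045,0,0,0,0,0.5],[0.025,-0.045,0,0,0,0,0.5],[0.017,-0.025,0,0,0,0,0.5]]'; python3 -m inch '[[0,0,0,0,0,0,0.5],[0,0,0,0,0,0,0.5]]'; python3 - <<'E'
from h import *
grab_frame("top"); im=grab_frame("side"); st()
for n in("top","side"):
    for l,z in(("pan_left_top",.065),("tin_1",.065)):
        for r in landmark_of(l,n)[:4]: print(n,l,round(r["score"],2),np.round(r["xy"]),at(n,r["xy"],z))
cv2.imwrite("pics/s4.png",cv2.resize(im[150:320,215:365],None,fx=3.5,fy=3.5,interpolation=2)[:,:,::-1])
E
```

```text
clock: 12.75
position: [0.4912, -0.071, 0.1315]
tool_rot: [-3.141, -0.002, 0.003]
force: [-0.8, -0.5, -1.7]
grip_width: 0.0581
finger_force: 32.9
clock: 12.95
position: [0.4898, -0.0742, 0.1307]
tool_rot: [3.141, -0.0, 0.001]
force: [-0.9, -0.4, -1.0]
grip_width: 0.0577
finger_force: 32.9
{'clock': 13.05, 'position': [0.4893, -0.0754, 0.1306], 'tool_rot': [3.1412, -0.0001, -0.001], 'force': [0.4791, 0.0846, -2.4343], 'grip_width': 0.0579}
top pan_left_top 0.61 [236. 230.] [0.4947 0.1298 0.065 ]
top tin_1 0.96 [233. 233.] [0.4864 0.1378 0.065 ]
top tin_1 0.72 [504. 242.] [ 0.4517 -0.5309  0.065 ]
top tin_1 0.61 [427. 246.] [ 0.4465 -0.3424  0.065 ]
side pan_left_top 0.79 [266. 276.] [0.4942 0.1335 0.065 ]
side tin_1 0.96 [268. 276.] [0.4876 0.134  0.065 ]
side tin_1 0.69 [347. 212.] [ 0.4199 -0.2256  0.065 ]
side tin_1 0.67 [306. 211.] [ 0.527  -0.1946  0.065 ]
side tin_1 0.46 [362. 191.] [ 0.4186 -0.3805  0.065 ]
```

View pics/s4.png

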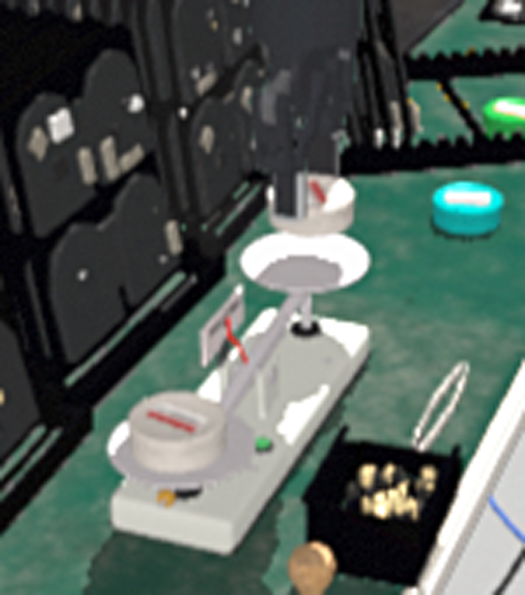

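The crop shows tin A flat on the lowered left pan at (177,435), and tin B level above the raised right pan. I lower to contact at a pan height of about 91 mm.

```bash
python3 -m inch '[[0.001,-0.005,0.012,0,0,0,0.5],[0,0,0.01,0,0,0,0.5],[0,0,0.004,0,0,0,0.5],[0,0,0,0,0,0,0.5],[0,0,0,0,0,0,0.5]]'; python3 -m inch '[[0,0,0.001,0,0,0,0.5],[0,0,0.001,0,0,0,0.5],[0,0,0.001,0,0,0,0.5],[0,0,0,0,0,0,0.5],[0,0,0,0,0,0,0.5]]'
```

```text
clock: 13.75
position: [0.4907, -0.0697, 0.1039]
tool_rot: [3.142, 0.001, -0.0]
force: [-0.6, -1.2, -2.2]
grip_width: 0.0581
finger_force: 32.9
clock: 14.25
position: [0.4908, -0.0696, 0.1011]
tool_rot: [-3.142, -0.0, 0.0]
force: [0.3, 0.3, -1.7]
grip_width: 0.0581
finger_force: 32.9
```

```bash
python3 -m inch '[[0,0,0.001,0,0,0,0.5],[0,0,0.001,0,0,0,0.5],[0,0,0,0,0,0,0.5]]'; python3 -m inch '[[0,0,0.001,0,0,0,0.5],[0,0,0,0,0,0,0.5]]'; python3 -m inch '[[0,0,0.001,0,0,0,0.5],[0,0,0,0,0,0,0.5]]'; python3 -m inch '[[0,0,0,0,0,0,0.5]]'
```

```text
clock: 14.55
position: [0.4908, -0.0697, 0.099]
tool_rot: [3.142, -0.0, -0.0]
force: [0.3, -1.3, -0.3]
grip_width: 0.0577
finger_force: 33.0
clock: 14.75
position: [0.4908, -0.0696, 0.098]
tool_rot: [-3.142, -0.0, 0.0]
force: [0.0, -0.7, -0.8]
grip_width: 0.0579
finger_force: 33.0
clock: 14.95
position: [0.4908, -0.0696, 0.097]
tool_rot: [-3.142, 0.0, 0.0]
force: [0.7, -0.6, -0.8]
grip_width: 0.0579
finger_force: 33.0
clock: 15.05
position: [0.4908, -0.0696, 0.097]
tool_rot: [-3.142, 0.0, 0.0]
force: [-0.2, -0.6, -1.7]
grip_width: 0.0578
finger_force: 33.0
```

```bash
cat > sh.py <<'E'
from h import *
im=grab_frame("side"); ref=cv2.resize(cv2.imread("pics/s4.png"),(150,170),interpolation=cv2.INTER_AREA)
cur=im[150:320,215:365,::-1]
def sub(T,R):
    f=lambda a:cv2.resize(a,None,fx=4,fy=4,interpolation=cv2.INTER_CUBIC)
    r=cv2.matchTemplate(f(np.ascontiguousarray(R)),f(np.ascontiguousarray(T)),cv2.TM_CCOEFF_NORMED); _,v,_,l=cv2.minMaxLoc(r); return v,(l[0]/4-8,l[1]/4-8)
print("tinA",sub(ref[108:142,35:66],cur[100:150,27:74]))   # + = moved right/down
print("housing",sub(ref[138:158,35:66],cur[130:166,27:74]))
E
python3 sh.py
```

```text
tinA (0.9617300033569336, (0.25, -1.0))
housing (0.9749530553817749, (-0.25, -0.25))
```

Tin A has risen about 2 mm, so tin B is in contact with its pan. I release it.

```bash
python3 -m inch '[[0,0,0,0,0,0,0.25],[0,0,0,0,0,0,0.1],[0,0,0,0,0,0,0],[0,0,-0.01,0,0,0,0],[0,0,-0.03,0,0,0,0]]';python3 -m inch '[[0,0.02,-0.04,0,0,0,0],[-0.02,0.04,-0.02,0,0,0,0],[-0.02,0.04,0,0,0,0,0],[0,0.02,0,0,0,0,0],[0,0,0,0,0,0,0]]'; for i in 1 2 3 4 5 6; do python3 -m inch '[[0,0,0,0,0,0,0],[0,0,0,0,0,0,0],[0,0,0,0,0,0,0],[0,0,0,0,0,0,0],[0,0,0,0,0,0,0]]'|grep -E "clock|position"; done; python3 sh.py; python3 - <<'E'
from h import *
im=grab_frame("side")
cv2.imwrite("pics/s5.png",cv2.resize(im[190:320,225:345],None,fx=4.5,fy=4.5,interpolation=2)[:,:,::-1])
E
```

```text
clock: 15.6
position: [0.4896, -0.0694, 0.1364]
tool_rot: [-3.141, 0.004, 0.0]
force: [0.5, -0.5, 0.8]
grip_width: 0.0856
finger_force: 0.0
clock: 16.1
position: [0.4502, -0.1925, 0.1981]
tool_rot: [3.141, -0.001, -0.004]
force: [-0.0, -0.6, 0.3]
grip_width: 0.086
finger_force: 0.0
clock: 16.6
position: [0.4509, -0.1892, 0.1971]
clock: 17.1
position: [0.4508, -0.1896, 0.1971]
clock: 17.6
position: [0.4508, -0.1896, 0.1971]
clock: 18.1
position: [0.4508, -0.1896, 0.1971]
clock: 18.6
position: [0.4508, -0.1896, 0.1971]
clock: 19.1
position: [0.4509, -0.1896, 0.1971]
tinA (0.3359944522380829, (-4.0, -8.0))
housing (0.8912950754165649, (-0.5, 0.0))
```

View pics/s5.png

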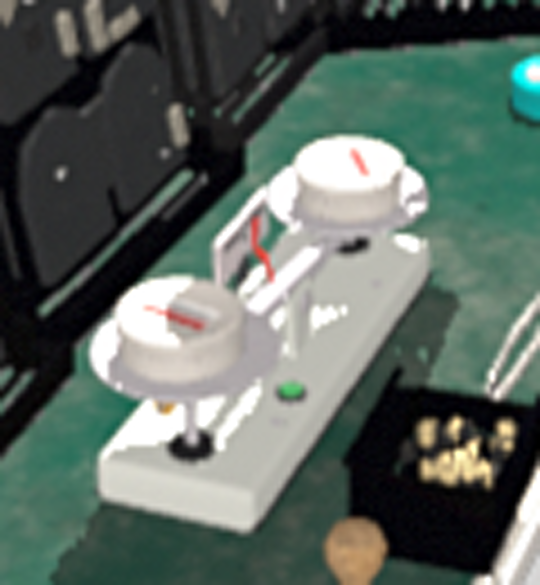

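The beam has tipped right: the left pan is up and the right pan is down on its stop. So tin B, on the right, is the heavier, and I pick it up from z of about 0.065.

```bash
python3 -m inch '[[0.01,-0.03,0,0,0,0,0],[0.015,-0.04,0,0,0,0,0],[0.01,-0.035,0,0,0,0,0],[0.005,-0.015,0,0,0,0,0],[0,0,0,0,0,0,0]]'; python3 -m inch '[[0,0,0,0,0,0,0],[0,0,0,0,0,0,0]]'
```

```text
clock: 19.7
position: [0.4914, -0.0672, 0.197]
tool_rot: [-3.141, -0.0, 0.004]
force: [0.3, -0.7, 0.2]
grip_width: 0.0854
finger_force: 0.0
clock: 19.9
position: [0.4905, -0.0707, 0.1971]
tool_rot: [3.141, 0.0, -0.001]
force: [-0.6, -0.2, 0.1]
grip_width: 0.0853
finger_force: 0.0
```

```bash
python3 -m inch '[[0,-0.001,0.03,0,0,0,0],[0,0,0.04,0,0,0,0],[0,0,0.03,0,0,0,0],[0,0,0.015,0,0,0,0],[0,0,0.006,0,0,0,0]]' 20; python3 -m inch '[[0,0,0,0,0,0,0],[0,0,0,0,0,0,0.2],[0,0,0,0,0,0,0.3],[0,0,0,0,0,0,0.4],[0,0,-0.001,0,0,0,0.5]]'; python3 -m inch '[[0,0,-0.001,0,0,0,0.5],[0,0,-0.001,0,0,0,0.5],[0,0,-0.002,0,0,0,0.5],[0,0,-0.002,0,0,0,0.5],[0,0,-0.002,0,0,0,0.5]]'
```

```text
clock: 20.4
position: [0.4898, -0.0696, 0.0747]
tool_rot: [3.141, 0.002, -0.001]
force: [0.7, 0.0, 0.2]
grip_width: 0.0853
finger_force: 0.0
clock: 20.9
position: [0.4913, -0.0688, 0.0778]
tool_rot: [3.141, -0.001, -0.0]
force: [0.6, -0.7, -0.8]
grip_width: 0.0582
finger_force: 21.5
clock: 21.4
position: [0.4908, -0.0686, 0.0852]
tool_rot: [-3.142, 0.0, 0.0]
force: [-0.5, -1.5, -0.2]
grip_width: 0.0585
finger_force: 21.6
```

```bash
python3 -m inch '[[0,0,-0.002,0,0,0,0.5],[0,0,-0.003,0,0,0,0.5],[0,0,-0.003,0,0,0,0.5],[0,0,-0.003,0,0,0,0.5],[0,0,-0.003,0,0,0,0.5]]' 30;  python3 -m inch '[[0,0,-0.003,0,0,0,0.5],[0,0,-0.003,0,0,0,0.5],[0,0,-0.003,0,0,0,0.5],[0,0,-0.02,0,0,0,0.5],[0,0,-0.03,0,0,0,0.5]]'; python3 -m inch '[[0,0,-0.03,0,0,0,0.5],[0,0,-0.03,0,0,0,0.5],[0,0,-0.01,0,0,0,0.5],[0,0,0,0,0,0,0.5]]'
```

```text
clock: 21.9
position: [0.4908, -0.0685, 0.0993]
tool_rot: [-3.141, 0.0, 0.0]
force: [-0.5, 1.3, -0.7]
grip_width: 0.0577
finger_force: 32.7
clock: 22.4
position: [0.4899, -0.0686, 0.1578]
tool_rot: [-3.141, 0.003, 0.0]
force: [0.3, 0.4, -1.7]
grip_width: 0.0577
finger_force: 32.9
clock: 22.8
position: [0.4913, -0.0687, 0.2291]
tool_rot: [3.142, -0.002, -0.0]
force: [0.9, -0.1, -2.7]
grip_width: 0.0577
finger_force: 33.0
```

```bash
python3 -m inch '[[0.003,-0.025,0,0,0,0,0.5],[0.008,-0.043,0,0,0,0,0.5],[0.009,-0.043,0,0,0,0,0.5],[0.009,-0.043,0,0,0,0,0.5],[0.009,-0.043,0,0,0,0,0.5]]'; python3 -m inch '[[0.009,-0.043,0,0,0,0,0.5],[0.009,-0.043,0,0,0,0,0.5],[0.009,-0.043,0,0,0,0,0.5],[0.009,-0.043,0,0,0,0,0.5],[0.004,-0.025,0,0,0,0,0.5]]'; python3 -m inch '[[0,0,0,0,0,0,0.5],[0,0,0,0,0,0,0.5],[0,0,0,0,0,0,0.5]]'; python3 - <<'E'
from h import *
im=grab_frame("side")
for r in outline_of("foam_pad","side")[:1]:
    m=cv2.moments(r["region"].astype(np.uint8),True); print(r["score"],at("side",(m["m10"]/m["m00"],m["m01"]/m["m00"]),.008))
cv2.imwrite("pics/s6.png",cv2.resize(im[240:420,120:320],None,fx=3.3,fy=3.3,interpolation=2)[:,:,::-1])
E
```

```text
clock: 23.3
position: [0.5283, 0.13, 0.2263]
tool_rot: [3.141, 0.002, -0.0]
force: [1.1, 0.5, -2.0]
grip_width: 0.0575
finger_force: 33.0
clock: 23.8
position: [0.5678, 0.3289, 0.2255]
tool_rot: [3.141, 0.003, 0.003]
force: [0.0, -0.0, -2.0]
grip_width: 0.0574
finger_force: 33.0
clock: 24.1
position: [0.5687, 0.3241, 0.227]
tool_rot: [3.14, 0.001, -0.001]
force: [0.4, -0.5, -2.5]
grip_width: 0.0578
finger_force: 33.0
0.84 [0.5741 0.3457 0.008 ]
```

View pics/s6.png

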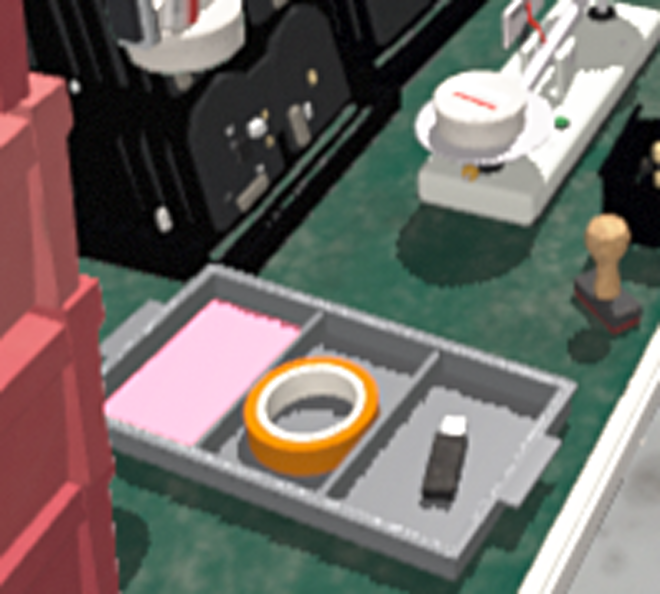

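The crop shows tin A still on its left pan, now down at (477,110), the foam compartment empty, and tin B held level at upper left. I move over the foam centre (0.570,0.345) and lower.

```bash
python3 -m inch '[[0.001,-0.01,0.01,0,0,0,0.5],[0,-0.011,0.03,0,0,0,0.5],[0,0,0.04,0,0,0,0.5],[0,0,0.04,0,0,0,0.5],[0,0,0.03,0,0,0,0.5]]'; python3 -m inch '[[0,0,0.02,0,0,0,0.5],[0,0,0.01,0,0,0,0.5],[0,0,0,0,0,0,0.5],[0,0,0,0,0,0,0.5]]'
```

```text
clock: 24.7
position: [0.5688, 0.3463, 0.075]
tool_rot: [3.141, 0.002, 0.0]
force: [0.1, 0.5, -2.1]
grip_width: 0.0575
finger_force: 33.0
clock: 25.1
position: [0.5702, 0.3467, 0.0489]
tool_rot: [-3.141, -0.001, -0.0]
force: [0.1, -0.2, -1.0]
grip_width: 0.0578
finger_force: 33.0
```

```bash
python3 -m inch '[[0,0,0.01,0,0,0,0.5],[0,0,0.01,0,0,0,0.5],[0,0,0.004,0,0,0,0.5],[0,0,0,0,0,0,0.5],[0,0,0,0,0,0,0.5]]'; for i in 1 2 3; do python3 -m inch '[[0,0,0.001,0,0,0,0.5],[0,0,0.001,0,0,0,0.5],[0,0,0,0,0,0,0.5]]' | grep -E "pos|force:"; done
```

```text
clock: 25.6
position: [0.5698, 0.3464, 0.0241]
tool_rot: [-3.142, -0.0, 0.0]
force: [-0.1, 0.1, -2.4]
grip_width: 0.0576
finger_force: 33.0
position: [0.5698, 0.3464, 0.0221]
force: [0.3, 0.3, -2.2]
finger_force: 33.0
position: [0.5699, 0.3465, 0.0204]
force: [-1.7, -0.6, 3.2]
finger_force: 33.5
position: [0.57, 0.3465, 0.02]
force: [-10.6, -6.7, 31.2]
finger_force: 36.2
```

```bash
python3 -m inch '[[0,0,-0.001,0,0,0,0.5],[0,0,-0.001,0,0,0,0.5],[0,0,0,0,0,0,0.5]]'; python3 -m inch '[[0,0,0,0,0,0,0.27],[0,0,0,0,0,0,0.2],[0,0,0,0,0,0,0.1],[0,0,0,0,0,0,0.1]]'
```

```text
clock: 26.8
position: [0.5699, 0.3465, 0.0203]
tool_rot: [-3.141, -0.0, 0.0]
force: [-1.1, -0.3, 5.6]
grip_width: 0.0574
finger_force: 33.7
clock: 27.2
position: [0.5698, 0.3464, 0.02]
tool_rot: [3.142, 0.0, 0.0]
force: [0.7, -0.7, 0.2]
grip_width: 0.0772
finger_force: 0.0
```

```bash
python3 -m inch '[[0,0,-0.005,0,0,0,0.1],[0,0,-0.015,0,0,0,0.1],[0,0,-0.04,0,0,0,0.1],[0,0,-0.05,0,0,0,0.1],[0,0,-0.05,0,0,0,0.1]]'; python3 -m inch '[[-0.03,0.03,-0.04,0,0,0,0],[-0.03,0.04,-0.02,0,0,0,0],[-0.03,0.04,0,0,0,0,0],[0,0,0,0,0,0,0],[0,0,0,0,0,0,0]]'; python3 - <<'E'
from h import *
im=grab_frame("side"); t=grab_frame("top")
for n in("top","side"):
    for r in landmark_of("tin_1",n)[:5]: print(n,round(r["score"],2),np.round(r["xy"]),at(n,r["xy"],.008))
a=cv2.resize(im[240:420,120:320],(600,540),interpolation=2)
cv2.imwrite("pics/s7.png",a[:,:,::-1])
E
```

```text
clock: 27.7
position: [0.5695, 0.3462, 0.1831]
tool_rot: [-3.141, -0.0, 0.0]
force: [0.1, -0.3, 0.3]
grip_width: 0.077
finger_force: 0.0
clock: 28.2
position: [0.4862, 0.2429, 0.2347]
tool_rot: [-3.141, -0.002, -0.001]
force: [0.3, -0.2, 1.0]
grip_width: 0.0854
finger_force: 0.0
top 0.95 [426. 244.] [ 0.4574 -0.3542  0.008 ]
top 0.89 [501. 237.] [ 0.4698 -0.5477  0.008 ]
top 0.86 [232. 234.] [0.4907 0.1506 0.008 ]
top 0.46 [157. 208.] [0.5637 0.3502 0.008 ]
side 0.85 [268. 277.] [0.5274 0.0585 0.008 ]
side 0.61 [364. 190.] [ 0.4454 -0.5122  0.008 ]
side 0.57 [185. 352.] [0.566  0.3427 0.008 ]
side 0.54 [349. 212.] [ 0.4468 -0.343   0.008 ]
```

View pics/s7.png

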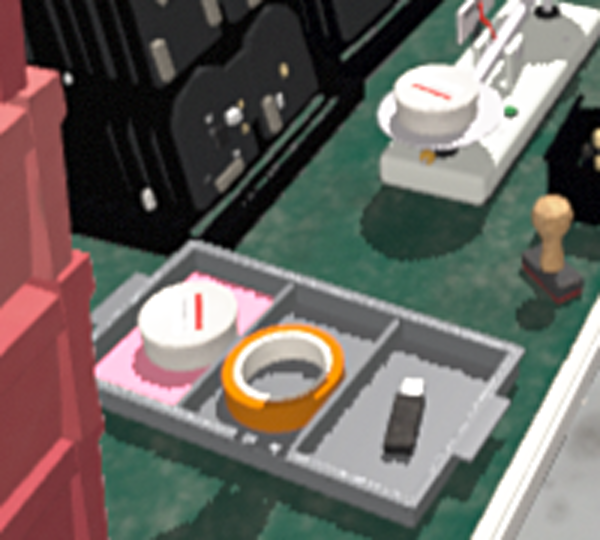

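The crop shows tin B flat on the pink foam at (188,325), level and clear of the divider. Tin A stands on the left pan at (435,100), and the tape, key and stamp are unmoved. The gripper is clear, so I hand in.

```bash
python3 -c "
from workcell import bot; print(bot.job_done())"
```

```text
the job is handed in; nothing more can be done
None
```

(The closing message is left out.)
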